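Set the hot-water pot reboiling

ROBOT

A 6-joint arm with a two-finger parallel gripper is mounted at the origin on the work surface. World frame = base frame: x ahead of the robot, y to its left, z up, the work surface at z = 0. Lengths are in mm, angles in rad, forces in N, time in s.
With the tool pointing down it reaches from about 275 to 750 mm from the base axis. Payload 10.2 kg.
Tool frame: the origin (TCP) lies where the fingers leave the gripper's body, on its centre line; the fingertips stand 73 mm ahead of it and the grasp point (between the pads) lies 54 mm ahead of it (ctrl.tip_extent is the z of the fingertips in the tool frame, in mm); z points along the fingers, y is the line along which they close (so a half turn about z gives the same grasp; the last joint's range is limited). The gripper opens to 85 mm and grips with 20 to 120 N. Pads are 22 mm wide; open, the fingers measure 114 mm over their backs; the gripper's body (76 mm by 85 mm) begins 54 mm behind the grasp point. The pads swing forward as they close: fully open they stand 13 mm farther back than shut.
Start: joints at [0.94, 0.313, 1.498, -0, 1.331, -0.223], TCP at [208.223, 481.949, 303.894] pointing down, gripper open.
Joint ranges: [-2.94, 2.94], [-0.97, 2.17], [0.19, 2.56], [-1.23, 4.37], [0.02, 3.11], [-2.88, 2.88]. Speed limits (rad/s): [2.39, 2.39, 3.01, 3.14, 3.14, 3.14].

INTERFACE

Orientations are given as a unit quaternion [w, x, y, z].
In Python, from rig import readout, cams, order, ctrl gives the robot as it stands.
- The arm moves only by the shell command python3 -m handwheel [OPENING] [FORCE], which reads ROWS from standard input. ROWS is one flat JSON list of numbers that holds 1 to 8 rows one after another, with no inner brackets; each row has 6 numbers: dx, dy, dz in shares of 80 cm (1.0 is 80 cm), then a rotation vector rx, ry, rz in shares of 180 degrees (1.0 is 180 degrees); each row is the pose to reach, as a shift and turn from the pose commanded when the command began, along the tool's axes at that moment; what a row does not reach only later rows make up. A row lasts 1/10 s, in which the tool goes at most 50 mm and 0.15 rad, less where a joint would pass 70% of its speed; a pose out of reach is approached as far as the arm can. OPENING is the opening from 0.0 (shut) to 1.0 (fully open), set as the command begins (- or left out keeps the last). The fingers move at their own pace and stop on an object; FORCE is the grip in N (left out, the last holds). Time passes only in rows, so rows that do not move let the fingers close. It prints the time, the measured TCP pose, the force, the opening and the grip force at its end. A shift or turn number past 1, either way, is cut back to 1. Input that does not fit is refused with a message, and nothing moves.
- readout.sense(): the state, without advancing time (a new reading comes with each control period).
- cams.capture(name): name is "scene" or "top"; returns (picture, depth): 400x640x3 uint8, red, green, blue; 400x640 float32, mm along the optical axis (not along the pixel's ray), 0 where there is no reading.
- cams.calibration(name): a dict with "fx", "fy", "cx", "cy" (pixels), "position" and "attitude" of the camera in the world. Camera axes: x right, y down, z forward; pixel columns grow to the right and rows downward; lengths in mm; the calibration is good to about 2 mm. A picture is of the moment at which its call begins. calibration takes no time and is no camera call.
- order.finish_job(): hands the job in; it is judged then, once.
Trained networks look in the newest picture that a camera, given by its name, has taken for a name from the list of things; names that differ only in an ending like _2 or _b are one class to them, and where a whole thing is asked for, a point or a joint stands for the part that bears it (a point fixed in the world has none). Each returns a list of dicts, best first, with "p" (0 to 1); they miss things now and then, are a little off and sometimes report something else, mostly with a low value. They report only what shows in the picture. A call takes as long as a camera call.
- cams.trace(target, camera): "pixels" (400x640 bool, what is visible of it) and "bbox" ([left, top, right, bottom] in pixels, round what is visible of it).
- cams.spot_point(target, camera): "uv" ([column, row] in pixels: a listed point, or the origin of a listed thing).
The state is a dict: "time_s": time; "joints": joint angles; "dq": joint speeds; "tau": joint torques, N m; "eef_pos": TCP position; "ee_rot": TCP orientation; "force": force on the tool from outside, world axes, zero at the start; "wrist_torque": the same for the moment, N m; "grip_width": opening from 0.0 (shut) to 1.0 (fully open); "grip_force": force on a finger pad.
Only numpy, scipy, OpenCV 4.12 (cv2) and the standard library are available. Lean on these libraries where they do the work, as an engineer would, in place of code of your own. Each camera call takes 0.05 s, during which the arm holds its last target. There are 200 camera calls.

TASK

Get the hot-water pot going again: push its open lid down until it is fully shut, then press the round reboil key home and let it come up, then press the oblong keep-warm key, the one to the right of it as you face the pot's front from the robot's side, home and let it come up. Do it all by pushing with the fingertips: grip and lift nothing, do not open the lid wider, press no key before the lid is shut, and never press the square unlock key or the wide dispense key. Leave the carrying handle folded and the cups and everything else on the table where they stand.

Things in the scene. Friction and masses are not known exactly. Their poses are not given: they have to be found in the camera images.
- pot: Cream electric hot-water pot, fixed on the table; round body 200 mm across, 250 mm high shut. Origin: centre of its underside. Its -x is the front (robot side), where a beak 168 mm wide reaches 166 mm out; +y is left as seen from the robot. On the beak a dark panel slopes 0.12 rad down to the front; its four white keys stand 6 mm proud. The black windows are displays, not keys.
- pot_lid (a joint): Lid, a cream disc 154 mm across, 23 mm thick, hinged at the back of the pot. Value: opening angle in rad, 0 shut, grows as the front edge rises; starts half open, 0.3 to 0.65. Stiff hinge: it stays where it is left and goes down under about 1 to 4 N near its front; it stops hard when shut, its flat top then 0.250 m above the table, reaching from pot x = +85 to -79 mm (front lip).
- lid_hinge (a point): Point on the hinge axis of the lid, 92 mm behind the pot's origin (x = +0.092, y = 0) and 0.228 m above the table; the axis runs along the pot's y.
- lid_lip (a point): Top of the lid's front lip, at its foremost edge in the middle; moves with the lid. 171 mm from the hinge along the lid and 21 mm above the hinge line when shut.
- key_reboil (a joint): Round reboil key, 19 mm across, middle of the rear row (centre at pot x = -105, y = 0 mm). Value: depth pressed, 0 (up) to 0.004 m (home). Sprung: starts to move at 1.2 N, home at 4 N, comes up when let go.
- key_reboil_top (a point): Centre of the top face of the reboil key, 0.239 m above the table when up, 6 mm proud of the panel; moves with the key. The point's z axis is the panel's normal (leans 0.12 rad from vertical towards the pot's front); the key goes in against it.
- key_warm (a joint): Oblong keep-warm key, 14 mm (front to back) by 26 mm (sideways), right-hand end of the rear row as seen from the robot (pot x = -105, y = -50 mm). Value: depth pressed, 0 (up) to 0.004 m (home). Sprung: starts to move at 1.2 N, home at 4 N, comes up when let go.
- key_warm_top (a point): Centre of the top face of the keep-warm key, 0.239 m above the table when up, 6 mm proud of the panel; moves with the key. The point's z axis is the panel's normal (leans 0.12 rad from vertical towards the pot's front); the key goes in against it.
- key_unlock (a joint): Square unlock key, 17 by 17 mm, left-hand end of the rear row as seen from the robot (pot x = -105, y = +50 mm). Not to be pressed. Value: depth pressed, 0 (up) to 0.004 m (home). Sprung: starts to move at 1.2 N, home at 4 N, comes up when let go.
- key_dispense (a joint): Wide dispense key, 21 mm (front to back) by 56 mm (sideways), alone in the front row (pot x = -143, y = 0 mm). Not to be pressed. Value: depth pressed, 0 (up) to 0.004 m (home). Sprung: starts to move at 1.2 N, home at 4 N, comes up when let go.
- pot_handle (a joint): Dark carrying handle of the pot, a bail pivoted at both sides of the body and folded down behind it. Joint value: 0 folded down (start), grows as it is lifted, rad. Leave it down.
- cup_spout: White paper cup, upright, 71 mm across the rim, 80 mm high, under the pot's spout. Origin: centre of its underside. A bystander.
- cup_left: White paper cup, upside down, 71 mm across, 80 mm high, beside the pot's left side (+y). Origin: centre of its underside. A bystander.
- cup_right: White paper cup, upside down, 71 mm across, 80 mm high, beside the pot's right side (-y). Origin: centre of its underside. A bystander.
- mug: White ceramic mug, 78 mm across, 92 mm high, in front of the pot's right side. Origin: centre of its underside. A bystander.
- tea_bottle: Green tea bottle, 66 mm across, 205 mm high. Origin: centre of its underside. A bystander.
- juice_bottle: Orange juice bottle, 84 mm across, 285 mm high. Origin: centre of its underside. A bystander.
- wipes: White canister of wipes, 90 mm across, 190 mm high. Origin: centre of its underside. A bystander.
- snack_tray: Wooden tray of biscuits and sweets, 190 by 200 mm, 22 mm high. Origin: centre of its underside. A bystander.

How it is judged:
By the outcome, as a careful person would: the job done as asked, in the order asked, and still so for the second after the job is handed in, with the robot touching nothing.
It also fails if it takes over 45 s, if anything falls off the work surface, if the arm or the gripper's body presses on something with over 40 N, if the wrist force passes 120 N, or if a joint passes its speed limit or range.

## Working session

There is one attempt and no reset: what is moved stays moved. The work goes in short steps, Python scripts to look and compute and a shell command to move; the robot and the scene stay as the last step left them, time stands still between calls to the robot, and variables do not carry over. Pictures are saved under pics/ and viewed, at most 10 in all, crops included, and the job is handed in when it is done.

```bash
ls; mkdir -p pics; cat > h.py <<'E'
import numpy as np, cv2
from rig import readout, cams, order, ctrl
from scipy.spatial.transform import Rotation as R
def rot(q): return R.from_quat([q[1],q[2],q[3],q[0]])
def cal(n):
    c=cams.calibration(n); a=np.array(c["attitude"],float)
    M=a if a.shape==(3,3) else rot(a).as_matrix()
    return c,M,np.array(c["position"],float)
def world(n,u,v,d):
    c,M,p=cal(n); u,v,d=map(np.asarray,(u,v,d))
    return np.stack([(u-c["cx"])/c["fx"]*d,(v-c["cy"])/c["fy"]*d,d],-1)@M.T+p
def proj(n,X):
    c,M,p=cal(n); q=(np.asarray(X)-p)@M
    return q[...,0]/q[...,2]*c["fx"]+c["cx"], q[...,1]/q[...,2]*c["fy"]+c["cy"]
def shot(n,f=None):
    im,d=cams.capture(n)
    if f: cv2.imwrite(f"pics/{f}.png",im[...,::-1])
    return im,d
E
python3 - <<'E'
from h import *
for n in("scene","top"):
    print(n,cams.calibration(n))
    im,d=shot(n,n+"0")
    for t in("pot","lid_lip","lid_hinge","key_reboil_top","key_warm_top"):
        for r in cams.spot_point(t,n)[:1]:
            u,v=r["uv"]; z=d[int(round(v)),int(round(u))]
            print(t,np.round(r["uv"],1),round(r["p"],2),np.round(world(n,u,v,z),1), z)
print(ctrl.tip_extent, readout.sense())
E
```

```text
pics
scene {'fx': 422.1621323646796, 'fy': 422.1621323646796, 'cx': 316.04294935726506, 'cy': 197.22028200950402, 'position': array([1420.23586049,  555.49794211,  827.96823479]), 'attitude': array([-0.22365102,  0.42871071,  0.7745923 , -0.40766913])}
pot [302.7 237.9] 0.71 [694.1  53.3  85.7] 1147.5652
lid_lip [310.  133.4] 0.98 [584.1   9.3 341.3] 1098.3796
lid_hinge [272.6 189.3] 0.88 [712.4 -24.2 227.3] 1088.513
key_reboil_top [326.9 160.3] 0.37 [519.7  23.4 234.3] 1197.783
key_warm_top [310.7 133.8] 0.4 [589.2  14.8 343.7] 1091.144
top {'fx': 406.7204365763053, 'fy': 406.7204365763053, 'cx': 321.08229432341017, 'cy': 200.09880486478193, 'position': array([ 424.65794833,   37.37898072, 1408.5420289 ]), 'attitude': array([ 0.04839702, -0.70329575,  0.70791724, -0.04342805])}
pot [332.4 198.1] 0.57 [614.5   7.3   7.5] 1413.6338
lid_lip [338.3 193.7] 0.72 [581.1  -1.3 340.1] 1079.4413
lid_hinge [345.4 155.1] 0.59 [707.5 -26.5 251.2] 1183.7588
key_reboil_top [327.9 223.7] 0.48 [509.1  25.9 236.5] 1172.9601
key_warm_top [345.4 226.6] 0.57 [500.2 -24.2 240. ] 1168.0117
72.6 {'time_s': 0.6, 'joints': array([ 9.39580813e-01,  3.12912694e-01,  1.49770341e+00, -3.44863551e-05,
        1.33101375e+00, -2.23411532e-01]), 'dq': array([-0.00187662, -0.00082034,  0.00021844,  0.00090979,  0.00060731,
        0.00015263]), 'tau': array([-2.73364367e-04, -4.12039125e+01, -2.59845006e+01, -1.64350895e-04,
        4.45453761e-04, -2.67230990e-05]), 'eef_pos': array([208.23621141, 481.93942463, 303.8863911 ]), 'ee_rot': array([ 7.53465316e-06,  2.02488009e-01,  9.79284742e-01, -2.38705574e-05]), 'force': array([ 0.11390407,  0.037868  , -0.26494522]), 'wrist_torque': array([1.85025359e-02, 2.49740390e-03, 4.27651295e-06]), 'grip_force': 0.0, 'grip_width': 1.0037716288994651}
```

View pics/top0.png

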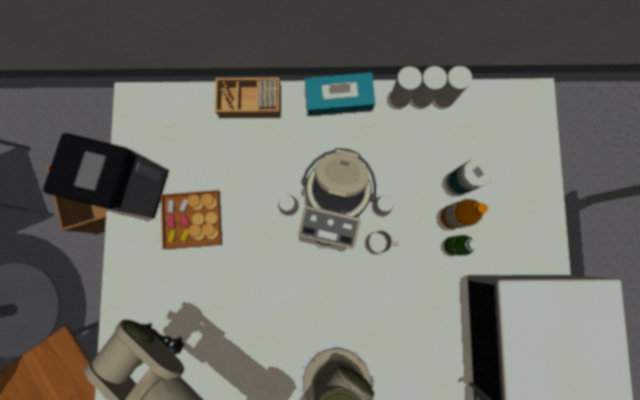

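View pics/scene0.png

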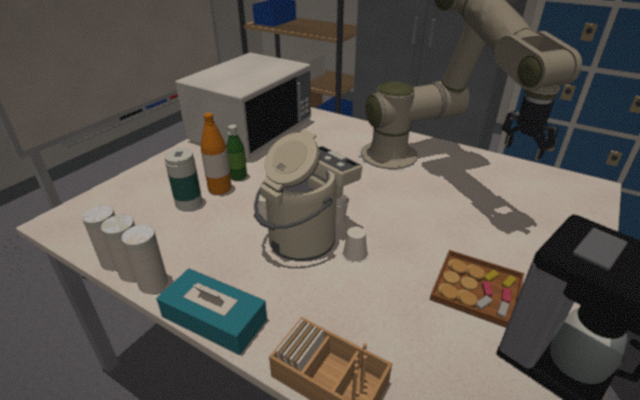

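The top view shows the pot near (338,190), its panel near (330,227) with white keys, and the lid half open. The arm is at lower left. Next I'll fit the pot's pose from the keys and panel.

```bash
python3 - <<'E'
from h import *
im,d=shot("top")
c=im[180:260,285:375]; cv2.imwrite("pics/crop1.png",cv2.resize(c,None,fx=8,fy=7.5,interpolation=cv2.INTER_CUBIC)[:600,:720,::-1])
# all keys by spot in both cameras
ims,ds=shot("scene")
cv2.imwrite("pics/crop2.png",cv2.resize(ims[110:220,240:370],None,fx=5,fy=5,interpolation=cv2.INTER_CUBIC)[...,::-1])
for n in("top","scene"):
  D=d if n=="top" else ds
  for t in("key_reboil","key_warm","key_unlock","key_dispense"):
    for r in cams.trace(t,n)[:2]:
        m=r["pixels"]; v,u=np.nonzero(m); 
        if len(u)==0: continue
        W=world(n,u,v,D[v,u]); print(n,t,round(r["p"],2),len(u),np.round([u.mean(),v.mean()],1),np.round(np.median(W,0),1))
for t in("pot_lid",):
  for n in("top","scene"):
    D=d if n=="top" else ds
    r=cams.trace(t,n)[0]; v,u=np.nonzero(r["pixels"]); W=world(n,u,v,D[v,u]); np.save(f"lid_{n}.npy",W); print(n,len(u),np.median(W,0),W.min(0),W.max(0))
# cloud of the panel in top
v,u=np.mgrid[195:260,290:372]; W=world("top",u,v,d[195:260,290:372]).reshape(-1,3); col=im[195:260,290:372].reshape(-1,3).mean(1)
s=(W[:,2]>205)&(W[:,2]<245)&(W[:,0]<560)
P=W[s]; (cx,cy),(w,h),a=cv2.minAreaRect(P[:,:2].astype(np.float32)); print("panel rect",cx,cy,w,h,a,len(P))
A=np.c_[P[:,:2],np.ones(len(P))]; print(np.linalg.lstsq(A,P[:,2],rcond=None)[0])
E
```

```text
top key_warm 0.56 39 [347.1 226.4] [501.8 -28.9 237.9]
top key_dispense 0.69 142 [327.2 235.1] [476.7  28.8 233. ]
top key_dispense 0.21 5518 [336.5 197.3] [ 5.965e+02 -5.000e-01  2.319e+02]
scene key_warm 0.3 713 [355.8 245.7] [611.1 173.7  49.3]
scene key_unlock 0.43 9207 [303.1 195.6] [667.3  32.3 200.4]
scene key_dispense 0.59 87 [337. 155.] [481.1  32.  235.2]
top 2017 [638.47582126 -12.88741863 301.4586693 ] [ 424.65794833 -125.86444097   -8.04717317] [ 777.13605026   63.99133444 1408.5420289 ]
scene 2542 [657.03244172  -1.16124121 292.44746989] [ 7.94808093e+00 -4.56215434e+02 -2.99761068e-01] [1420.23586049  555.49794211  827.96823479]
panel rect 517.3568725585938 14.33624267578125 173.91343688964844 129.26979064941406 76.14643096923828 1932
[4.21962375e-02 7.71291576e-03 2.09148342e+02]
```

View pics/crop1.png

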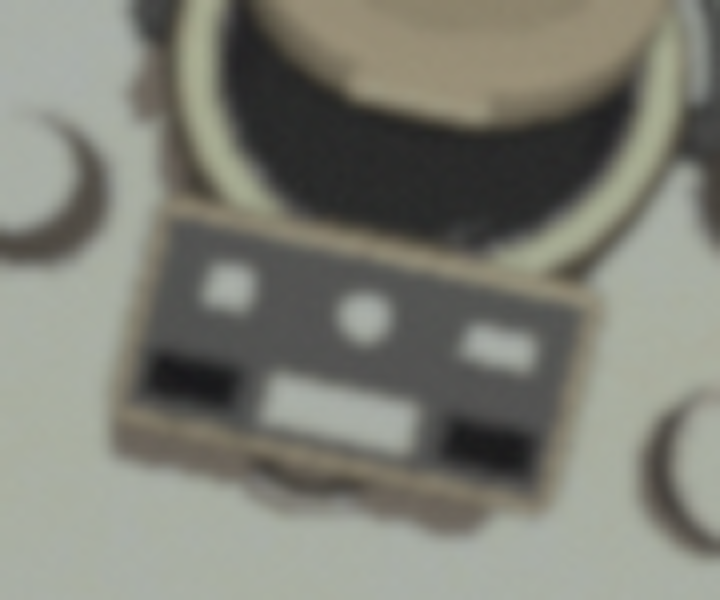

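View pics/crop2.png

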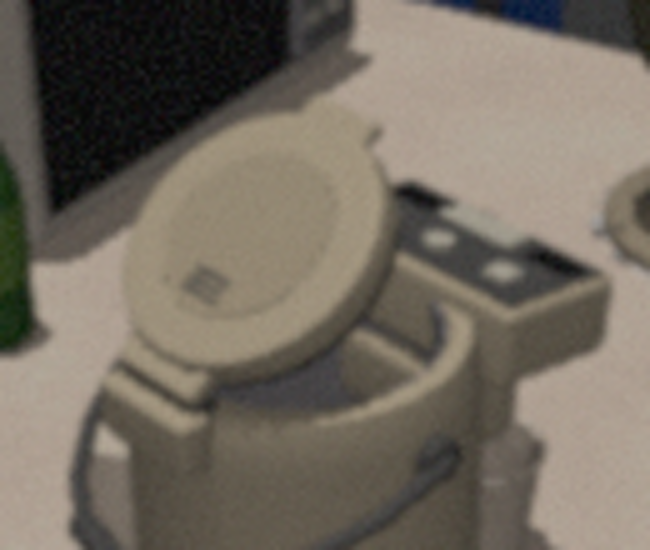

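The top crop shows the square key at (230,288), the round one at (365,318), the oblong at (500,346) and the dispense key at (340,412). The scene crop shows the round key at (438,237), the square at (505,272) and the dispense key at (487,224).

```bash
python3 - <<'E'
from h import *
from scipy.optimize import least_squares as LS
K={"sq":(-105,50,239),"ro":(-105,0,239),"ob":(-105,-50,239),"di":(-143,0,234.4)}
top={"sq":(230,288),"ro":(365,318),"ob":(500,346),"di":(340,412)}
sc={"sq":(505,272),"ro":(438,237),"di":(487,224)}
obs=[("top",K[k],((x+.5)/8-.5+285,(y+.5)/7.5-.5+180)) for k,(x,y) in top.items()]
obs2=[("scene",K[k],((x+.5)/5-.5+240,(y+.5)/5-.5+110)) for k,(x,y) in sc.items()]
def W(p,k): c,s=np.cos(p[2]),np.sin(p[2]); return np.array([p[0]+c*k[0]-s*k[1],p[1]+s*k[0]+c*k[1],k[2]+(p[3] if len(p)>3 else 0)])
def fit(o,p0):
    f=lambda p:np.concatenate([np.array(proj(n,W(p,k)))-uv for n,k,uv in o])
    r=LS(f,p0); print(np.round(r.x,4),np.round(r.fun,2)); return r.x
fit(obs,[610,5,-.2]);fit(obs2,[610,5,-.2]);p=fit(obs+obs2,[610,5,-.2]); fit(obs+obs2,[610,5,-.2,0.])
np.save("pot.npy",p)
im,d=shot("top")
for k in K: 
  w=W(p,K[k]); u,v=np.array(proj("top",w)).round().astype(int); print(k,np.round(w,1),d[v-1:v+2,u-1:u+2].mean(),np.round(world("top",u,v,np.median(d[v-1:v+2,u-1:u+2])),1))
# lid angle
c,s=np.cos(p[2]),np.sin(p[2])
for n in("top","scene"):
  L=np.load(f"lid_{n}.npy"); q=(L[:,:2]-p[:2])@np.array([[c,-s],[s,c]]); q=np.c_[q,L[:,2]]
  m=(q[:,2]>235)&(q[:,2]<400)&(abs(q[:,1])<30)&(q[:,0]>-70)&(q[:,0]<70)
  f=np.polyfit(q[m,0],q[m,2],1); a=np.arctan(-f[0]); print(n,m.sum(),"angle",a,"z at hinge x",np.polyval(f,92), "expect",228+21/np.cos(a), "lip xz",q[m][q[m,0].argmin()])
  # lip expected
  print("lip", 92-171*np.cos(a)+21*np.sin(a),228+171*np.sin(a)+21*np.cos(a), W(p,(92-171*np.cos(a)+21*np.sin(a),0,228+171*np.sin(a)+21*np.cos(a))))
E
```

```text
[ 6.164587e+02 -5.052500e+00 -2.355000e-01] [-0.07 -0.1  -0.05 -0.18  0.03  0.03  0.09  0.25]
[ 6.131467e+02 -5.099400e+00 -2.481000e-01] [-0.27 -0.27  0.41  0.38 -0.14 -0.08]
[ 6.157889e+02 -3.843800e+00 -2.319000e-01] [-0.37  0.22 -0.34  0.09 -0.25  0.23 -0.15  0.52 -0.59 -0.06 -0.11  0.67
 -0.79  0.13]
[ 6.159251e+02 -3.941700e+00 -2.341000e-01  1.053900e+00] [-0.42  0.09 -0.38 -0.01 -0.28  0.18 -0.23  0.44 -0.6  -0.34 -0.1   0.39
 -0.76 -0.14]
sq [525.1  69.  239. ] 1172.5815 [525.7  68.8 238.8]
ro [513.6  20.3 239. ] 1040.6104 [513.6  19.9 240.6]
ob [502.1 -28.4 239. ] 1170.9946 [502.  -29.  237.1]
di [476.6  29.  234.4] 1170.4976 [476.7  28.8 234.9]
top 766 angle 0.5515261140749145 z at hinge x 261.7886067761802 expect 252.65582090564703 lip xz [-39.04258027   1.78422181 317.49509944]
lip -42.641379165139405 335.4881343056487 [574.28917905   5.95741538 335.48813431]
scene 808 angle 0.5951104309549673 z at hinge x 259.89718281954174 expect 253.3596666031235 lip xz [-35.06946487  -3.21969981 344.77367763]
lip -37.83020367217323 341.2524534588193 [578.97153833   4.85155771 341.25245346]
```

```bash
cat > g.py <<'E'
from h import *
import sys
p=np.load("pot.npy"); p=np.array([615.9,-4.2,-0.234])
Rp=R.from_euler("z",p[2])
def go(px,py,z,tilt=0.):
    "tip centre at pot px,py, world z; tool y along pot y, leaning tilt to the front"
    s=readout.sense(); R0=rot(s["ee_rot"]); T0=np.array(s["eef_pos"])
    n=np.array([-np.sin(tilt),0,np.cos(tilt)]); 
    M=np.c_[np.cross([0,1,0],-n),[0,1,0],-n]
    R1=Rp*R.from_matrix(M)
    tip=Rp.apply([px,py,0])+[p[0],p[1],z]
    T1=tip+72.6*Rp.apply(n)
    print("z",z,np.round(R0.inv().apply(T1-T0),1),np.round((R0.inv()*R1).as_rotvec(),3),"T1",np.round(T1,1))
def now():
    s=readout.sense(); R0=rot(s["ee_rot"]); tip=np.array(s["eef_pos"])+72.6*R0.as_matrix()[:,2]
    print("t",round(s["time_s"],2),"tip pot",np.round(Rp.inv().apply(tip-[p[0],p[1],0]),1),"F",np.round(s["force"],2),"grip",s["grip_width"],ctrl.tip_extent)
E
python3 -c "
from g import *
now();go(-22,0,385);go(-22,0,360)"
```

```text
t 1.25 tip pot [-509.3  378.4  231.3] F [ 0.01 -0.03  0.25] grip 1.0029966152420018 72.6
z 385 [-545.4 -288.4 -153.7] [-0.    -0.    -0.174] T1 [594.5   0.9 457.6]
z 360 [-545.4 -288.4 -128.7] [-0.    -0.    -0.174] T1 [594.5   0.9 432.6]
```

The rows are not in the units I measure in: shifts go in shares of 80 cm and turns go in shares of 180 degrees. I convert before sending: -235 mm is -0.2938, -195 mm is -0.2438, -0.174 rad is -0.0554.

```bash
echo '[0,0,-0.0563,0,0,0,0,0,-0.1125,0,0,0,-0.0438,-0.0225,-0.1438,0,0,-0.0255,-0.0938,-0.0475,-0.1688,0,0,-0.0554,-0.1438,-0.075,-0.1875,0,0,-0.0554,-0.1938,-0.1025,-0.1913,0,0,-0.0554,-0.2438,-0.1288,-0.1913,0,0,-0.0554,-0.2938,-0.155,-0.1913,0,0,-0.0554]' | python3 -m handwheel 0.0 20; python3 -c "
from g import *
now();go(-22,0,385)"
```

```text
time_s: 2.05
eef_pos: [375.5, 273.3, 457.2]
ee_rot: [0.0, 0.117, 0.993, 0.0]
force: [0.8, -0.1, -0.0]
grip_width: -0.002
grip_force: 0.0
t 2.05 tip pot [-298.1  214.2  384.6] F [ 0.75 -0.08 -0.01] grip -0.002117694624306451 72.6
z 385 [-276.1 -214.3   -0.4] [0.    0.001 0.   ] T1 [594.5   0.9 457.6]
```

To row units: -276 mm is -0.345, -250 mm is -0.3125.

```bash
echo '[-0.045,-0.035,0,0,0,0,-0.09,-0.07,0,0,0,0,-0.135,-0.105,0,0,0,0,-0.18,-0.14,0,0,0,0,-0.225,-0.175,0,0,0,0,-0.27,-0.21,0,0,0,0,-0.3125,-0.2425,0,0,0,0,-0.345,-0.2675,0,0,0,0]' | python3 -m handwheel; python3 - <<'E'
from g import *
now();shot("scene","s2")
for a in(.58,.5,.4,.3,.2,.1,0): print(a,92-150*np.cos(a)+21*np.sin(a),228+150*np.sin(a)+21*np.cos(a))
E
```

```text
time_s: 2.85
eef_pos: [594.8, 0.6, 456.3]
ee_rot: [-0.0, 0.117, 0.993, -0.0]
force: [0.0, 0.5, 0.4]
grip_width: 0.001
grip_force: 0.0
t 2.85 tip pot [-2.160e+01 -3.000e-01  3.837e+02] F [0.03 0.54 0.43] grip 0.0010084259607840665 72.6
0.58 -21.9608948146487 327.76930616699997
0.5 -29.569447972867653 318.3430645903283
0.4 -37.98136391195109 305.75503222035815
0.3 -45.09454902895277 292.3900972708386
0.2 -50.83793072948995 278.38179775392524
0.1 -55.15412304212048 263.87009996786276
0 -58.0 249.0
```

View pics/s2.png

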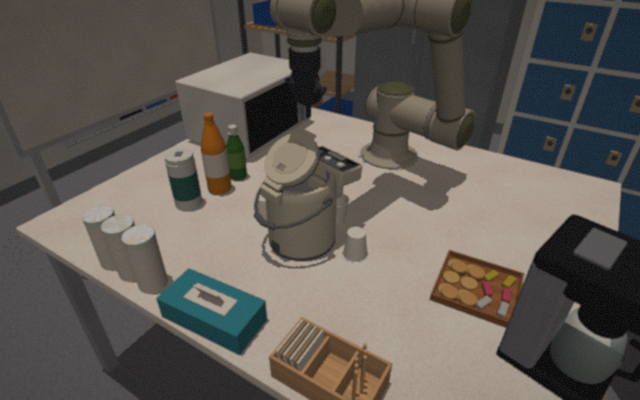

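The shut fingertips, at pixel (308,117), hang just above the lid lip. Lowering along the lid's arc.

To row units: 78 mm is 0.0975, 72 mm is 0.09.

```bash
echo '[0,0,0.0313,0,0,0,0,0,0.05,0,0,0,0,0,0.0625,0,0,0,0.0025,0,0.0725,0,0,0,0.01,0,0.0825,0,0,0,0.015,0,0.09,0,0,0,0.02,0,0.0975,0,0,0]' | python3 -m handwheel; python3 -c "
from g import *
now()"
```

```text
time_s: 3.6
eef_pos: [578.0, 6.6, 379.0]
ee_rot: [0.001, 0.117, 0.993, -0.0]
force: [1.6, 0.4, 0.5]
grip_width: 0.003
grip_force: 0.9
t 3.6 tip pot [-39.3   1.8 306.4] F [1.64 0.45 0.52] grip 0.0030312766393101806 72.6
```

```bash
echo '[0.0038,0,0.01,0,0,0,0.0075,0,0.0188,0,0,0,0.01,0,0.0275,0,0,0,0.0125,0,0.0363,0,0,0,0.015,0,0.045,0,0,0,0.0175,0,0.0538,0,0,0,0.0188,0,0.06,0,0,0]' | python3 -m handwheel; python3 -c "
from g import *
now()"
```

```text
time_s: 4.3
eef_pos: [563.4, 10.0, 330.2]
ee_rot: [-0.0, 0.117, 0.993, 0.0]
force: [-0.4, 0.9, 1.5]
grip_width: 0.001
grip_force: 0.9
t 4.3 tip pot [-54.4   1.7 257.6] F [-0.35  0.9   1.53] grip 0.0006217278603478661 72.6
```

To row units: 8 mm is 0.01, 6.5 mm is 0.0081.

```bash
for z in '[0,0,3' '[0,0,2' '[0,0,2' '[0,0,1'; do :; done; echo '[0.0013,0,0.0038,0,0,0,0.0025,0,0.0063,0,0,0,0.0025,0,0.0081,0,0,0,0.0025,0,0.01,0,0,0,0.0025,0,0.01,0,0,0]' | python3 -m handwheel; python3 -c "
from g import *
now()"
```

```text
time_s: 4.8
eef_pos: [561.5, 10.4, 322.8]
ee_rot: [-0.0, 0.117, 0.993, 0.0]
force: [0.6, -0.2, -0.4]
grip_width: 0.0
grip_force: 0.0
t 4.8 tip pot [-56.3   1.6 250.2] F [ 0.63 -0.17 -0.45] grip 0.00030193802871827865 72.6
```

```bash
echo '[0,0,0.0013,0,0,0,0,0,0.0019,0,0,0,0,0,0.0019,0,0,0]' | python3 -m handwheel; echo '[0,0,0.0013,0,0,0,0,0,0.0019,0,0,0,0,0,0.0019,0,0,0]' | python3 -m handwheel;python3 -c "
from g import *
now()"
```

```text
time_s: 5.1
eef_pos: [561.5, 10.5, 322.6]
ee_rot: [0.001, 0.117, 0.993, -0.0]
force: [-4.2, 1.1, 9.0]
grip_width: -0.005
grip_force: 4.3
time_s: 5.4
eef_pos: [561.4, 10.5, 322.5]
ee_rot: [0.001, 0.117, 0.993, -0.0]
force: [-6.5, 0.6, 17.2]
grip_width: -0.0
grip_force: 8.6
t 5.4 tip pot [-56.2   1.7 249.9] F [-6.54  0.62 17.15] grip -0.0002931866606216287 72.6
```

Hard stop at tip z = 249.9 mm, which matches the shut lid. Raising the tool and checking.

To row units: 48 mm is 0.06, -40 mm is -0.05.

```bash
echo '[0,0,-0.0188,0,0,0,0,0,-0.05,0,0,0,0.025,0,-0.05,0,0,0,0.06,0,-0.05,0,0,0,0.06,0,-0.05,0,0,0]' | python3 -m handwheel; python3 - <<'E'
from g import *
now(); im,d=shot("scene"); cv2.imwrite("pics/s3.png",cv2.resize(im[60:260,200:400],None,fx=3,fy=3)[...,::-1])
# lid top height from the depth
for x in(-60,-20,20,60):
    w=Rp.apply([x,-20,0])+[p[0],p[1],250]; u,v=np.array(proj("scene",w)).round().astype(int); print(x,world("scene",u,v,np.median(d[v-1:v+2,u-1:u+2])).round(1),w.round(1))
b=.12
go(-105-np.sin(b)*10,0,239+10*np.cos(b),b)
E
```

```text
time_s: 5.9
eef_pos: [513.1, 22.3, 360.3]
ee_rot: [-0.0, 0.116, 0.993, 0.0]
force: [1.2, -0.5, -0.8]
grip_width: 0.005
grip_force: 0.0
t 5.9 tip pot [-106.1    1.9  287.7] F [ 1.19 -0.52 -0.78] grip 0.004816592532700216 72.6
-60 [552.   -9.3 250.7] [552.9  -9.7 250. ]
-20 [596.4 -16.3 254.1] [591.8 -19.  250. ]
20 [636.2 -25.  252.4] [630.7 -28.3 250. ]
60 [672.  -35.1 252.1] [669.6 -37.6 250. ]
z 248.92808635853865 [10.  -1.8 39.3] [ 0.    -0.119  0.001] T1 [504.1  22.4 321. ]
```

View pics/s3.png

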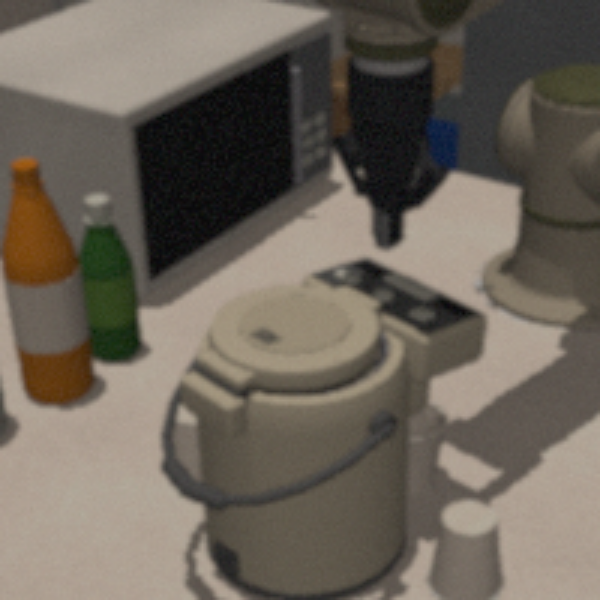

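The lid is flush and shut, and the tip is above the round key, which sits at crop pixel (383,295). Tilting square to the panel and approaching.

To row units: 39 mm is 0.0488, -1.8 mm is -0.0023, -0.12 rad is -0.0382.

```bash
echo '[0.0063,-0.0013,0.0125,0,-0.0191,0,0.0125,-0.0023,0.025,0,-0.0382,0,0.0125,-0.0023,0.04,0,-0.0382,0,0.0125,-0.0023,0.0463,0,-0.0382,0,0.0125,-0.0023,0.0488,0,-0.0382,0,0.0125,-0.0023,0.0488,0,-0.0382,0]' | python3 -m handwheel; python3 - <<'E'
from g import *
now(); b=.12
for k in(0,-4): go(-105-np.sin(b)*k,0,239+k*np.cos(b),b)
E
```

```text
time_s: 6.55
eef_pos: [505.2, 21.9, 320.7]
ee_rot: [0.059, 0.117, 0.991, -0.007]
force: [-0.2, -0.2, -0.5]
grip_width: -0.004
grip_force: 0.0
t 6.55 tip pot [-1.051e+02 -2.000e-01  2.486e+02] F [-0.23 -0.21 -0.51] grip -0.0038473717069652906 72.6
z 239.0 [1.1 0.2 9.5] [-0.    -0.001  0.   ] T1 [505.3  22.2 311.1]
z 235.02876545658452 [ 1.1  0.2 13.5] [-0.    -0.001  0.   ] T1 [505.8  22.1 307.1]
```

To row units: 11.5 mm is 0.0144, 10 mm is 0.0125.

```bash
echo '[0.0013,0,0.0063,0,0,0,0.0013,0,0.01,0,0,0,0.0013,0,0.0125,0,0,0,0.0013,0,0.0144,0,0,0,0.0013,0,0.0144,0,0,0]' | python3 -m handwheel; echo '[0,0,0.0013,0,0,0,0,0,0.0025,0,0,0,0,0,0.0031,0,0,0,0,0,0.0031,0,0,0]' | python3 -m handwheel; python3 -c "
from g import *
now()"
```

```text
time_s: 7.05
eef_pos: [505.1, 22.0, 309.4]
ee_rot: [0.059, 0.116, 0.991, -0.007]
force: [-1.4, 0.0, 1.4]
grip_width: 0.001
grip_force: 1.1
time_s: 7.45
eef_pos: [505.4, 22.0, 307.0]
ee_rot: [0.06, 0.116, 0.991, -0.007]
force: [-2.7, 1.1, 3.3]
grip_width: 0.003
grip_force: 1.9
t 7.45 tip pot [-1.048e+02 -1.000e-01  2.349e+02] F [-2.67  1.13  3.33] grip 0.002758170721971131 72.6
```

Nearly home. Pushing against the stop in small steps.

To row units: 1 mm is 0.0013, 0.5 mm is 0.0006.

```bash
echo '[0,0,0.0006,0,0,0,0,0,0.0013,0,0,0,0,0,0.0013,0,0,0]' | python3 -m handwheel; echo '[0,0,0.0006,0,0,0,0,0,0.0013,0,0,0,0,0,0.0013,0,0,0]' | python3 -m handwheel; python3 -c "
from g import *
now()"
```

```text
time_s: 7.75
eef_pos: [505.4, 22.0, 306.8]
ee_rot: [0.06, 0.116, 0.991, -0.007]
force: [-6.2, 1.1, 11.2]
grip_width: 0.003
grip_force: 5.6
time_s: 8.05
eef_pos: [505.4, 22.0, 306.7]
ee_rot: [0.06, 0.116, 0.991, -0.007]
force: [-10.4, -0.1, 18.0]
grip_width: 0.001
grip_force: 9.1
t 8.05 tip pot [-1.047e+02 -1.000e-01  2.346e+02] F [-10.43  -0.14  17.98] grip 0.0007508604027545566 72.6
```

The key is home: a hard stop 4.3 mm below the up height, with force rising. Releasing and moving over the keep-warm key.

To row units: -50 mm is -0.0625, -40 mm is -0.05.

```bash
echo '[0,0,-0.01,0,0,0,0,0,-0.025,0,0,0,0,0,-0.03,0,0,0,0,-0.025,-0.03,0,0,0,0,-0.05,-0.03,0,0,0,0,-0.0625,-0.03,0,0,0,0,-0.0625,-0.025,0,0,0,0,-0.0625,-0.025,0,0,0]' | python3 -m handwheel; python3 - <<'E'
from g import *
now(); im,d=shot("scene"); cv2.imwrite("pics/s4.png",cv2.resize(im[120:200,270:370],None,fx=7,fy=7,interpolation=cv2.INTER_CUBIC)[...,::-1])
b=.12
for k in(0,-4): go(-105-np.sin(b)*k,-50,239+k*np.cos(b),b)
E
```

```text
time_s: 8.85
eef_pos: [491.7, -25.8, 324.1]
ee_rot: [0.059, 0.117, 0.991, -0.007]
force: [-1.0, 0.1, 0.3]
grip_width: 0.003
grip_force: 0.0
t 8.85 tip pot [-107.2  -49.8  252. ] F [-1.03  0.08  0.25] grip 0.0029812678043489005 72.6
z 239.0 [-0.5 -0.4 13.4] [ 0.    -0.001  0.   ] T1 [493.7 -26.5 311.1]
z 235.02876545658452 [-0.5 -0.4 17.4] [ 0.    -0.001  0.   ] T1 [494.2 -26.6 307.1]
```

View pics/s4.png

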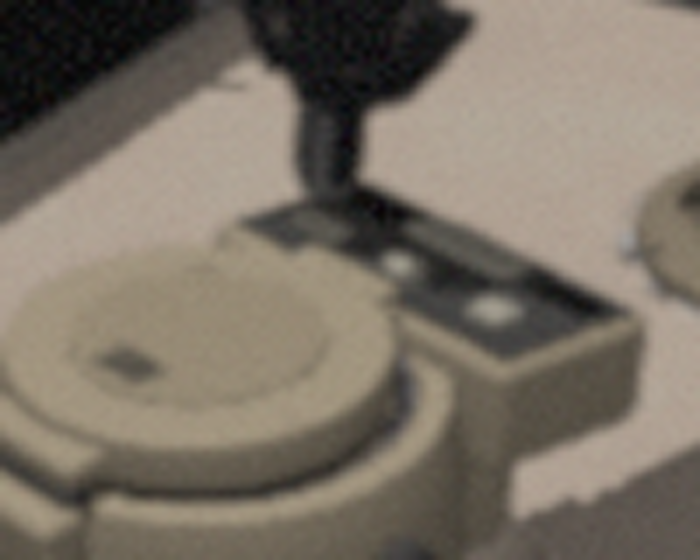

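The tip, at crop pixel (330,190), is just above the keep-warm key at (325,225). The reboil key at (400,265) is up again.

To row units: 18.5 mm is 0.0231, 16.5 mm is 0.0206.

```bash
echo '[0,0,0.0075,0,0,0,0,0,0.0138,0,0,0,0,0,0.0175,0,0,0,0,0,0.0206,0,0,0,0,0,0.0231,0,0,0,0,0,0.0231,0,0,0]' | python3 -m handwheel; echo '[0,0,0.0013,0,0,0,0,0,0.0019,0,0,0,0,0,0.0019,0,0,0]' | python3 -m handwheel; python3 -c "
from g import *
now()"
```

```text
time_s: 9.5
eef_pos: [493.7, -26.4, 307.0]
ee_rot: [0.06, 0.116, 0.991, -0.007]
force: [-3.9, 2.7, 5.6]
grip_width: 0.003
grip_force: 3.5
time_s: 9.8
eef_pos: [493.7, -26.3, 306.7]
ee_rot: [0.06, 0.116, 0.991, -0.007]
force: [-10.5, 3.2, 16.4]
grip_width: -0.002
grip_force: 9.1
t 9.8 tip pot [-104.9  -49.9  234.7] F [-10.47   3.15  16.4 ] grip -0.001646470032613765 72.6
```

Home at the hard stop. Releasing, backing away clear, and checking the final state.

To row units: -115 mm is -0.1438, -110 mm is -0.1375.

```bash
echo '[0,0,-0.01,0,0,0,0,0,-0.0313,0,0,0,0,0,-0.0688,0,0,0,0,0,-0.1188,0,0,0,0.05,0,-0.1375,0,0,0,0.1,0,-0.1438,0,0,0,0.1,0,-0.1438,0,0,0]' | python3 -m handwheel; python3 - <<'E'
from g import *
now(); im,d=shot("scene"); cv2.imwrite("pics/s5.png",cv2.resize(im[90:270,200:400],None,fx=3.3,fy=3.3,interpolation=cv2.INTER_CUBIC)[...,::-1])
E
```

```text
time_s: 10.5
eef_pos: [400.7, -4.2, 410.4]
ee_rot: [0.061, 0.116, 0.991, -0.007]
force: [1.1, -0.0, 0.1]
grip_width: 0.001
grip_force: 0.0
t 10.5 tip pot [-200.5  -49.9  338.4] F [ 1.07 -0.03  0.14] grip 0.0013366767235206088 72.6
```

View pics/s5.png

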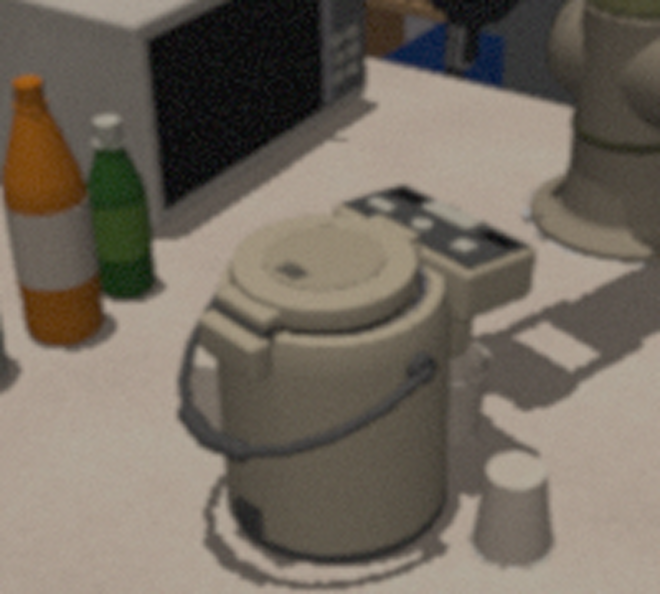

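The lid is shut, all four keys are up ((382,205), (422,222), (463,243), (455,215)), the handle is folded, the cup is in place and the robot is clear.

```bash
python3 -c "
from rig import order
print(order.finish_job())"
```

```text
the job is handed in; nothing more can be done
None
```

The lid is shut, and the reboil key and then the keep-warm key were each pressed to the hard stop and came back up; the job was handed in about 10.5 s in, with the arm clear and the unlock and dispense keys untouched.

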